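# Slide the lid onto the meal-prep dish under the wire shelf

### The arm

A 6-joint arm with a two-finger parallel gripper is mounted at the origin on the work surface. World frame = base frame: x ahead of the robot, y to its left, z up, the work surface at z = 0. Lengths are in m, angles in degrees, forces in N, time in s.
With the tool pointing down it reaches from about 0.25 to 0.775 m from the base axis. Payload 8.9 kg.
Tool frame: the origin (TCP) lies between the finger pads; the fingertips stand 11 mm ahead of it and the grasp point (between the pads) lies 8 mm behind it; z points along the fingers, y is the line along which they close (so a half turn about z gives the same grasp; the last joint's range is limited). The gripper opens to 85 mm and grips with 20 to 120 N. Pads are 22 mm wide; open, the fingers measure 114 mm over their backs; the gripper's body (76 mm by 85 mm) begins 54 mm behind the grasp point. The pads swing forward as they close: fully open they stand 13 mm farther back than shut.
Start: joints at [-79.888, 16.656, -8.789, 64.555, 0, 82.019], TCP at [0.163, -0.499, 0.242] pointing down, gripper open.
Joint ranges: [-144.48, 144.48], [-52.06, 99.96], [-74.48, 78.29], [-112.23, 115.85], [-86.99, 84.42], [-180, 180]. Speed limits (degrees/s): [127.2, 127.2, 159.86, 180, 180, 180].

### API

Orientations are given as [roll, pitch, yaw] about the fixed x, y, z axes, in that order (R = Rz(yaw) Ry(pitch) Rx(roll)).
In Python, from station import telemetry, eyes, job_done gives the robot as it stands. The module is installed in compiled form; this text tells all that it offers.
- The arm moves only by the shell command python3 -m inch 'ROWS' [FORCE]. ROWS is JSON, a list of rows, each an object of numbers: "x", "y", "z": the shift along the tool's x, y, z in mm; "ax", "ay", "az": the turn, a rotation vector about the tool's x, y, z in rad; "gripper": the gripper command: -1 is fully open, 1 is shut, values between are in proportion. In form: [{"x": .., "y": .., "z": .., "ax": .., "ay": .., "az": .., "gripper": ..}, ...]. A call has exactly 8 rows; each row shifts and turns the commanded pose from where the row before left it, along the tool's axes as they then stand; what a row does not reach is not made up. A row lasts 1/8 s, in which the tool goes at most 62.5 mm and 10.7 degrees, less where a joint would pass 70% of its speed; a pose out of reach is approached as far as the arm can. A call with a gripper value outside its range is refused whole. The fingers move at their own pace and stop on an object; FORCE is the grip in N (left out, the last holds). Time passes only in rows, so rows that do not move let the fingers close, or fill a call up. It gives the time, the measured TCP pose, the force, the opening and the grip force at its end, in the units of the state.
- telemetry.observe(): the state, without advancing time (a new reading comes with each control period).
- eyes.get_image(name): name is "scene" or "side" or "wrist"; returns a dict with "pixels" (480x640x3 uint8, red, green, blue), "depth" (480x640 float32, m along the optical axis (not along the pixel's ray), 0 where there is no reading), "K" (3x3 intrinsics, pixels), "position" and "rotation" of the camera in the world. Camera axes: x right, y down, z forward; pixel columns grow to the right and rows downward; lengths in m; the calibration is good to about 2 mm. The wrist camera is an equidistant fisheye: a pixel r from the principal point sees the ray r / f radians off the axis. A picture is of the moment at which its call begins.
- job_done(): hands the job in; it is judged then, once.
The state is a dict: "time": time; "joints": joint angles; "qd": joint speeds; "effort": joint torques, N m; "eef_pos": TCP position; "eef_rot": TCP orientation; "contact_force": force on the tool from outside, world axes, zero at the start; "moment": the same for the moment, N m; "opening": finger opening in m; "gripper_force": force on a finger pad.
Only numpy, scipy, OpenCV 4.12 (cv2) and the standard library are available. Lean on these libraries where they do the work, as an engineer would, in place of code of your own. Each camera call takes 0.05 s, during which the arm holds its last target. There are 200 camera calls.

### The job

Cover the filled white dish that stands under the low wire shelf: take the flat black rectangular lid off its sloping wooden rest, lay only its front part over the dish's near rim, and slide it in along the rim, under the shelf, until it drops into the recess. Leave it lying flush inside the rim all round, tab end towards you; do not force it or drop it, and do not push the other things on the counter about.

Things in the scene. Friction and masses are not known exactly. Their poses are not given: they have to be found in the camera images.
- lid: Flat rectangular lid, black plastic, about 0.22 kg; plate 130 (x) x 150 (y) x 8 mm. Origin: centre of its underside; z: the plate's upward normal; +x: its front end, which enters the dish first. It starts leaning on the rest, sloping 35 degrees down away from the robot. Taken by its tab with a vertical tool there, the tool leans 35 degrees (upper end towards the robot) once the lid is level.
- tab (a point): Middle of the lid's upright steel grip tab, axes as the lid's. The tab, 30 (x) x 14 (y) x 27 mm tall, stands on the plate's rear (-x) end, at the high end of the rest nearer the robot. This point is 50 mm behind the plate's centre, 13 mm above its upper face and 14 mm below the tab's top. Grip it across its 14 mm.
- recess (a point): Centre of the recess in the white dish's top, at ledge level (54 mm above the counter); the lid's origin lies here when home. x points from the robot's side in under the shelf, z up. Recess 136 (x) x 156 (y) x 8 mm deep: 3 mm of play round the lid, which then ends level with the rim. A 10 mm wide ledge runs all round inside it; within that the dish is open.
- dish: The filled dish with its wire shelf, one fixed unit that does not move. Origin: on the counter under the dish's centre. Dish 150 (x) x 170 (y) x 62 mm high; x points away from its near side, z up. Two small jars stand on the rear of the shelf.
- rest: Sloping lid rest of light wood, fixed: two beams 100 mm apart falling 35 degrees towards its +x, with a stop bar across the low end standing 4 mm above the lid's upper face. Origin: on the counter under its centre; the lid's origin starts 56 mm above it. 150 mm long along the slope, 130 mm wide, high end 99 mm.
- jar: Glass jar, 56 mm diameter, 85 mm tall, loose, between rest and dish. Origin: centre of its underside. Leave alone.
- spoon: Wooden spoon lying loose on the counter near the robot. Leave alone.
- mug: White mug, 76 mm diameter, 90 mm tall, loose. Origin: centre of its underside. Leave alone.
- box_a: Closed meal box 138 x 178 x 58 mm, loose, to the left. Origin: centre of its underside. Leave alone.
- box_b: Closed meal box 138 x 178 x 58 mm, loose, to the right. Origin: centre of its underside. Leave alone.
- round_lid: Round black lid, 90 mm diameter, 22 mm tall with its knob, loose, lying in the middle; it does not fit. Origin: centre of its underside. Leave alone.
- near_rim (a point): Middle of the near lip's top, 62 mm above the counter and 71.5 mm before the recess centre. A lip 7 mm thick and 8 mm high above the ledge bounds the recess on all four sides. A lid partly in lies nose-down: its underside on this lip, its front corners on the side ledges, between the side lips; its rear drops 8 mm once past this lip, just as its front meets the far lip.
- shelf_front (a point): Middle of the shelf's lowest front bar (8 mm thick), 44 mm above the ledge and 30 mm before the recess centre. The steel wire shelf reaches from here 120 mm further in and 112 mm to either side, legs at its corners; undersides of the bars are 40 mm above the ledge. More front bars above, up to 137 mm above the ledge, keep a vertical gripper from holding the tab all the way in.
- shaker: Small steel shaker, 40 mm diameter, 74 mm tall, loose, at the left. Origin: centre of its underside. Leave alone.
Things that resemble listed ones, but are neither listed nor needed, are in the scene too. Leave any green or orange look-alike of the lid alone.

How it is judged:
By the outcome, as a careful person would: the job done as asked, in the order asked, and still so for the second after the job is handed in, with the robot touching nothing.
It also fails if it takes over 51 s, if anything falls off the work surface, if the arm or the gripper's body presses on something with over 40 N, if the wrist force passes 120 N, or if a joint passes its speed limit or range.

## Working session

There is one attempt and no reset: what is moved stays moved. The work goes in short steps, Python scripts to look and compute and a shell command to move; the robot and the scene stay as the last step left them, time stands still between calls to the robot, and variables do not carry over. Pictures are saved under pics/ and viewed, at most 10 in all, crops included, and the job is handed in when it is done.

```bash
mkdir -p pics; cat > h.py <<'E'
import numpy as np, cv2
from station import telemetry, eyes, job_done
def grab(n,f):
    d=eyes.get_image(n); np.savez(''+f+'.npz',**d)
    cv2.imwrite('pics/'+f+'.png',d['pixels'][:,:,::-1]); return d
def world(d,u,v):
    K=d['K'];z=d['depth'][v,u]
    p=np.array([(u-K[0,2])/K[0,0]*z,(v-K[1,2])/K[1,1]*z,z])
    return d['rotation']@p+d['position']
def cloud(d):
    K=d['K'];z=d['depth'];v,u=np.mgrid[:480,:640]
    p=np.stack([(u-K[0,2])/K[0,0]*z,(v-K[1,2])/K[1,1]*z,z],-1)
    return p@d['rotation'].T+d['position']
E
python3 - <<'E'
from h import *
d=grab('scene','s1');d2=grab('side','d1')
for a in (d,d2):print(a['K'].tolist(),a['position'],a['rotation'].tolist())
print(telemetry.observe())
E
```

```text
[[559.1284071148149, 0.0, 333.3254786651516], [0.0, 559.1284071148149, 236.33373991918285], [0.0, 0.0, 1.0]] [ 1.62304491 -0.38520095  1.08336507] [-128.01046494645306, -1.091077371697538, 72.16667128127848]
[[450.1873734844146, 0.0, 315.26331671229065], [0.0, 450.1873734844146, 244.26791227882438], [0.0, 0.0, 1.0]] [0.09667924 0.82805886 0.89875109] [-131.8144403539642, -0.0398848401552204, -156.38611289919817]
{'time': 0.1, 'joints': array([-7.98858940e+01,  1.66849321e+01, -8.82614525e+00,  6.45545760e+01,
        7.72642070e-04,  8.20179851e+01]), 'qd': array([ 0.01810079, -0.06448563,  0.07624758, -0.09085135, -0.03818196,
        0.02456637]), 'effort': array([ 1.46780549e-03, -5.37976098e+01,  3.31919038e+01,  9.20457562e-03,
       -1.78094024e-04, -2.04817837e-06]), 'eef_pos': array([ 0.16300683, -0.49866142,  0.2418006 ]), 'eef_rot': array([-1.79935090e+02, -9.88192010e-03,  1.80961149e+01]), 'contact_force': array([-0.57339523, -0.23545548,  0.37187476]), 'moment': array([0.0262359 , 0.01564149, 0.02697844]), 'gripper_force': 0.0, 'opening': 0.08550069623365562}
```

View pics/s1.png

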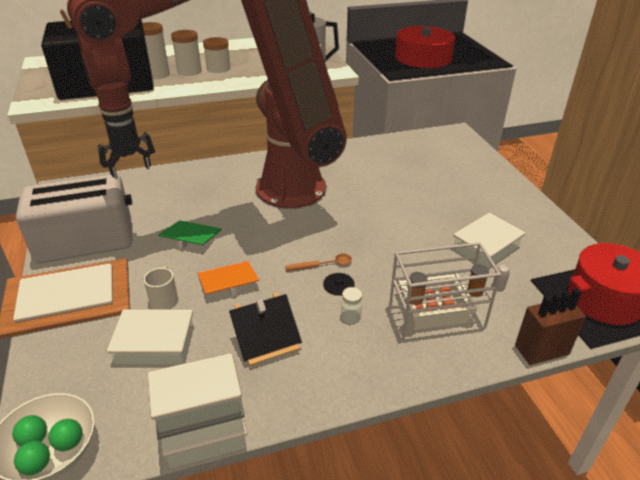

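View pics/d1.png

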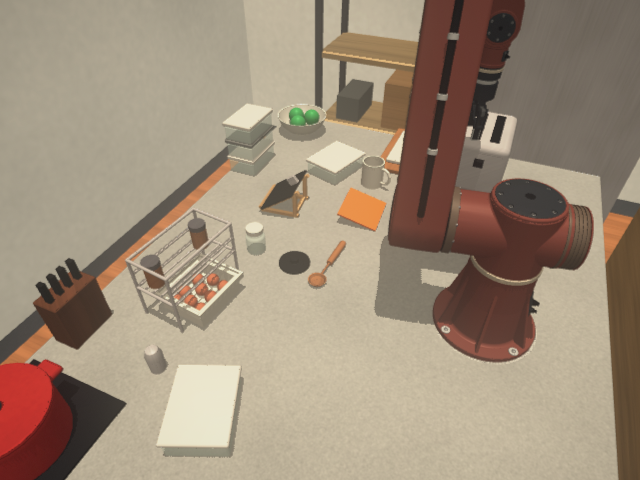

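The scene view shows the black lid on its rest at (265,328) with its tab at (262,307), and the dish under the shelf at (437,305). The lid candidates are green at (190,233), orange at (228,278), round black at (339,283) and rectangular black at (265,328). Only the last is black, rectangular and lying on a wooden rest with a steel tab. I'll confirm it in an enlarged crop.

```bash
cat >> h.py <<'E'
from scipy.spatial.transform import Rotation as R
_w,_c=world,cloud
def fix(d):
    d=dict(d); r=np.array(d['rotation'])
    if r.ndim==1: d['rotation']=R.from_euler('xyz',r,degrees=True).as_matrix()
    return d
def world(d,u,v): return _w(fix(d),u,v)
def cloud(d): return _c(fix(d))
def load(f): return dict(np.load(''+f+'.npz'))
def crop(f,x0,y0,w,h,s,out):
    im=load(f)['pixels'][y0:y0+h,x0:x0+w,::-1]
    cv2.imwrite('pics/'+out+'.png',cv2.resize(im,None,fx=s,fy=s,interpolation=cv2.INTER_CUBIC))
E
python3 - <<'E'
from h import *
crop('s1',220,280,90,90,6,'c1')
a=load('s1');b=load('d1')
im=np.hstack([cv2.resize(a['pixels'][235:345,380:500],(400,367),interpolation=2),cv2.resize(b['pixels'][205:325,125:245],(400,400),interpolation=2)[:367]])
cv2.imwrite('pics/c2.png',im[:,:,::-1])
P=cloud(a);I=a['pixels'].astype(int)
print('counter',world(a,300,220),world(b,330,330))
# lid
m=np.zeros((480,640),bool);m[290:362,225:305]=1
k=m&(I.max(2)<45)&(P[...,2]>.02)
X=P[k];c=X.mean(0);
for _ in range(4):
    c=X.mean(0);n=np.linalg.svd(X-c)[2][2];n*=np.sign(n[2]);X=X[abs((X-c)@n)<.004]
print(len(X),c,n,'tilt',np.degrees(np.arccos(n[2])),'downdir yaw',np.degrees(np.arctan2(n[1],n[0])))
yaw=np.arctan2(n[1],n[0]);ey=np.array([-np.sin(yaw),np.cos(yaw),0]);ex=np.cross(ey,n)
q=np.c_[(X-c)@ex,(X-c)@ey].astype(np.float32);print(cv2.minAreaRect(q),np.percentile(q,[1,99],0))
for nm,d,box in (('scene',a,(235,345,380,510)),('side',b,(200,330,120,250))):
    P=cloud(d);m=np.zeros((480,640),bool);m[box[0]:box[1],box[2]:box[3]]=1
    k=m&(abs(P[...,2]-.062)<.005)&(d['pixels'].min(2)>130)
    Y=P[k][:,:2].astype(np.float32);print(nm,len(Y),cv2.minAreaRect(Y*1000),P[k][:,2].mean())
E
```

```text
counter [ 0.199024   -0.01949008  0.00197013] [ 0.3388813   0.18134415 -0.00304579]
167 [ 0.68110071 -0.23619761  0.05802455] [-0.5334253  -0.09615678  0.84036381] tilt 32.82144345064187 downdir yaw -169.781438281038
((0.00022797426208853722, -0.00029830634593963623), (0.14311963319778442, 0.0157004464417696), 86.76720428466797) [[-0.00806162 -0.07053777]
 [ 0.00812375  0.06927004]]
scene 396 ((622.4881591796875, 335.6998596191406), (191.21261596679688, 459.9439392089844), 28.85974884033203) 0.0595278896993189
side 322 ((674.0194702148438, 156.85220336914062), (300.88153076171875, 145.7010955810547), 83.31930541992188) 0.06079222307470291
```

View pics/c1.png

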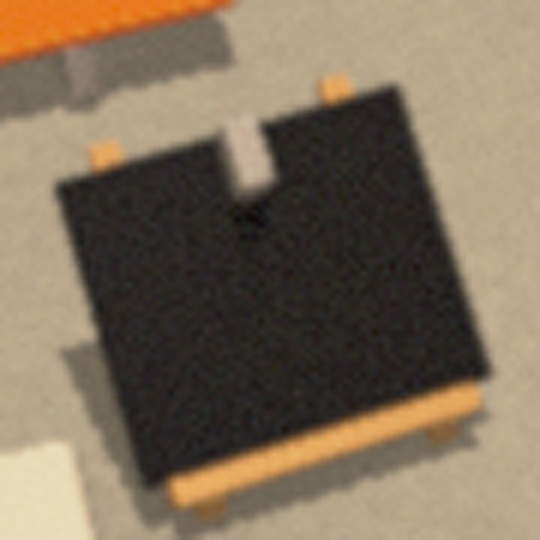

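View pics/c2.png

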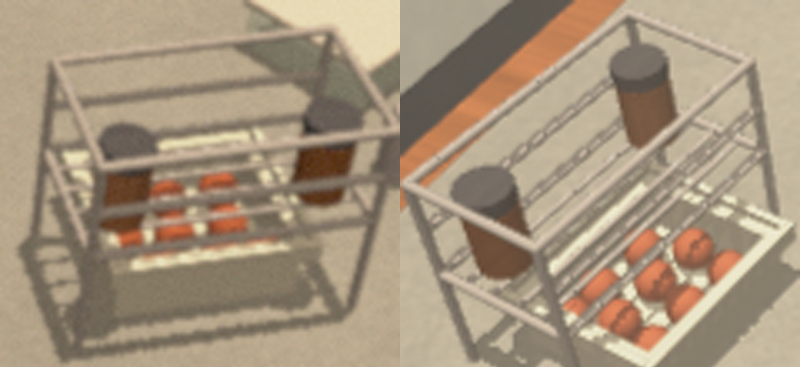

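Crop c1 confirms the flat black rectangular lid on the light wooden rest. It has a steel tab, and its plate corners are near scene pixels (230,311), (287,295), (302,343) and (246,361). Crop c2 shows the dish's near rim in the side view running from about (242,272) to (199,314).

```bash
cat >> h.py <<'E'
def ray(d,u,v,z):
    d=fix(d);K=d['K'];r=d['rotation']@np.array([(u-K[0,2])/K[0,0],(v-K[1,2])/K[1,1],1]);p=np.array(d['position']);return p+r*(z-p[2])/r[2]
def proj(d,X):
    d=fix(d);q=(X-d['position'])@d['rotation'];K=d['K'];return np.c_[q[:,0]/q[:,2]*K[0,0]+K[0,2],q[:,1]/q[:,2]*K[1,1]+K[1,2]]
def lidR(yaw,t=35): return R.from_euler('zy',[yaw,t],degrees=True).as_matrix()
E
python3 - <<'E'
from h import *
from scipy.optimize import least_squares
a=load('s1');b=load('d1')
C=np.array([[-.065,-.075,.008],[-.065,.075,.008],[.065,.075,.008],[.065,-.075,.008]])
px=np.array([[230.2,310.8],[286.7,294.7],[301.7,343],[245.8,360.8]])
f=lambda p:(proj(a,C@lidR(p[2]).T+[p[0],p[1],.056])-px).ravel()
s=least_squares(f,[.67,-.23,10]);print('lid',s.x,s.fun.round(1));
x,y,w=s.x
print('tab',lidR(w)@[-.05,0,.021]+[x,y,.056], 'tabtop px',proj(a,np.array([[-.05,0,.035]])@lidR(w).T+[x,y,.056]))
n1=ray(b,242,271.6,.062);n2=ray(b,199.4,313.6,.062);print('near rim corners',n1,n2,np.linalg.norm(n1-n2))
v=n2-n1;yaw=np.arctan2(-v[0],v[1]);e=np.array([np.cos(yaw),np.sin(yaw),0]);c=(n1+n2)/2+e*.075
print('dish',c,np.degrees(yaw))
D=np.array([[sx*.075,sy*.085,.062] for sx in(-1,1) for sy in(-1,1)])@R.from_euler('z',yaw).as_matrix().T+[c[0],c[1],0]
print(proj(a,D).round(1).tolist(),proj(b,D).round(1).tolist())
# overlay
S=np.array([[-.03,-.112,.098],[-.03,.112,.098],[.09,-.112,.098],[.09,.112,.098]])@R.from_euler('z',yaw).as_matrix().T+[c[0],c[1],0]
out=[]
for d,bx in((a,(380,235)),(b,(130,205))):
    im=cv2.resize(d['pixels'][bx[1]:bx[1]+120,bx[0]:bx[0]+130],None,fx=3.07,fy=3.07,interpolation=2)[:,:,::-1].copy()
    for Q,col in((D,(0,255,0)),(S,(255,0,0))):
        for q in proj(d,Q): cv2.circle(im,tuple(int(t) for t in (q-bx)*3.07+1.5),2,col,-1)
    out.append(im)
cv2.imwrite('pics/c3.png',np.hstack(out))
E
```

```text
lid [ 0.67689766 -0.23390769  4.78403243] [-1.  -0.4  1.  -1.5  1.8  0.  -1.6  1.3]
tab [ 0.64812785 -0.2380777   0.1017811 ] tabtop px [[261.38233138 305.31787564]]
near rim corners [0.6031283  0.14555068 0.062     ] [0.62412843 0.30788209 0.062     ] 0.16368412925213965
dish [0.68800855 0.21709414 0.062     ] -7.371173691053988
[[395.8, 276.6], [455.1, 270.0], [411.8, 316.2], [475.5, 308.3]] [[242.7, 270.9], [198.5, 314.5], [199.2, 250.8], [153.0, 290.3]]
```

View pics/c3.png

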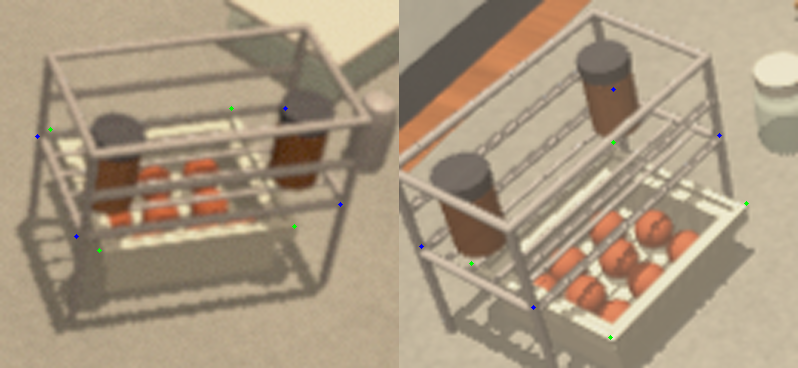

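The side overlay matches the dish rim and shelf. The scene overlay is a few pixels off at the near rim. I'll go above the lid, turning the tool half a turn so joint 6 stays in range at the dish, and refine from the wrist.

```bash
python3 -m inch '[{"x":50,"y":-11.5,"z":-2},{"x":50,"y":-11.5,"z":-2},{"x":50,"y":-11.5,"z":-2},{"x":50,"y":-11.5,"z":-2},{"x":50,"y":-11.5,"z":-2},{"x":50,"y":-11.5,"z":-2},{"x":50,"y":-11.5,"z":-2},{"x":50,"y":-11.5,"z":-2}]' 40
python3 -m inch '[{"x":49,"y":-11.5},{"x":49,"y":-11.5},{"az":-0.18},{"az":-0.18},{"az":-0.18},{"az":-0.18},{"az":-0.18},{"az":-0.18}]'
python3 -m inch '[{"az":-0.18},{"az":-0.18},{"az":-0.18},{"az":-0.18},{"az":-0.18},{"az":-0.18},{"az":-0.18},{"az":-0.18}]'
python3 - <<'E'
from h import *
d=grab('wrist','w1');print(d['K'].tolist(),d['position'],d['rotation'])
s=telemetry.observe();print(s['time'],s['joints'],s['eef_pos'],s['eef_rot'])
E
```

```text
[[371.64829954431775, 0.0, 320.7362898952099], [0.0, 371.64829954431775, 244.51148868081918], [0.0, 0.0, 1.0]] [ 0.22613004 -0.47739198  0.37415414] [ 1.64853376e+02  2.41367063e-02 -7.19892097e+01]
0.15 [-7.98879162e+01  1.66814722e+01 -8.81794792e+00  6.45548448e+01
  4.60520782e-04  8.20182893e+01] [ 0.16300147 -0.49874548  0.24188537] [-1.79946325e+02 -7.99112840e-03  1.80937905e+01]$[0]: bad value
$[0]: bad value
$[0]: bad value
```

View pics/w1.png

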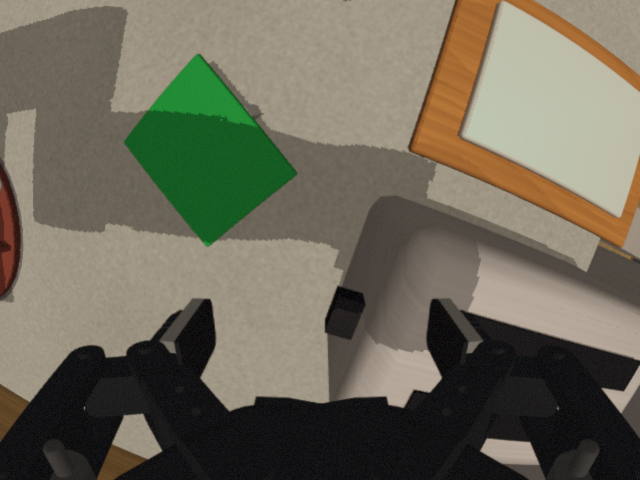

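The rows were refused, so this wrist view is still of the start: green look-alike at (210,150) and the toaster below right. The rows need all their keys.

```bash
python3 -m inch '[{"x":50,"y":-11.5,"z":-2,"ax":0,"ay":0,"az":0,"gripper":-1},{"x":50,"y":-11.5,"z":-2,"ax":0,"ay":0,"az":0,"gripper":-1},{"x":50,"y":-11.5,"z":-2,"ax":0,"ay":0,"az":0,"gripper":-1},{"x":50,"y":-11.5,"z":-2,"ax":0,"ay":0,"az":0,"gripper":-1},{"x":50,"y":-11.5,"z":-2,"ax":0,"ay":0,"az":0,"gripper":-1},{"x":50,"y":-11.5,"z":-2,"ax":0,"ay":0,"az":0,"gripper":-1},{"x":50,"y":-11.5,"z":-2,"ax":0,"ay":0,"az":0,"gripper":-1},{"x":50,"y":-11.5,"z":-2,"ax":0,"ay":0,"az":0,"gripper":-1}]' 40
```

```text
time: 1.15
eef_pos: [0.516, -0.2862, 0.2582]
eef_rot: [-180.0, 0.0, 18.1]
contact_force: [0.4, -0.9, -0.3]
opening: 0.0855
gripper_force: 0.0
```

```bash
python3 - <<'E'
from h import *
d=grab('wrist','w2');print(d['position'],d['rotation'])
E
```

```text
[ 0.57912227 -0.26480064  0.39050105] [ 1.64831405e+02 -3.25636733e-02 -7.19866564e+01]
```

View pics/w2.png

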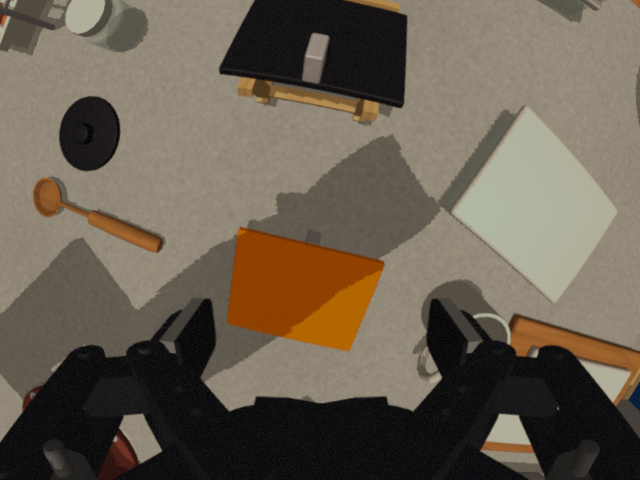

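The wrist view shows the black lid at the top, with plate corners at (222,69), (402,102) and (407,14) and the tab top near (317,43). The orange look-alike at (305,290) is not the one meant.

```bash
cat >> h.py <<'E'
def fproj(d,X):
    d=fix(d);q=(X-d['position'])@d['rotation'];K=d['K'];r=np.linalg.norm(q[:,:2],axis=1);th=np.arctan2(r,q[:,2])
    return q[:,:2]/r[:,None]*th[:,None]*K[0,0]+K[:2,2]
E
python3 - <<'E'
from h import *
from scipy.optimize import least_squares
w=dict(eyes.get_image('wrist'));a=load('s1')
C=np.array([[-.065,.075,.008],[-.065,-.075,.008],[.065,-.075,.008],[-.05,0,.035]])
wp=np.array([[222,69],[402,102],[407,14],[317,43]])
Ca=np.array([[-.065,-.075,.008],[-.065,.075,.008],[.065,.075,.008],[.065,-.075,.008]])
pa=np.array([[230.2,310.8],[286.7,294.7],[301.7,343],[245.8,360.8]])
T=lambda p,C:C@lidR(p[2]).T+[p[0],p[1],.056]
fw=lambda p:(fproj(w,T(p,C))-wp).ravel()
for f in (fw,lambda p:np.r_[fw(p),(proj(a,T(p,Ca))-pa).ravel()]):
    s=least_squares(f,[.67,-.23,5]);print(s.x,s.fun.round(1),'tab',T(s.x,np.array([[-.05,0,.021]])))
E
```

```text
[ 0.67869594 -0.23073071  7.30611237] [-4.  -4.1  2.   2.2 -3.8  0.9  3.9  1.1] tab [[ 0.65011598 -0.23708923  0.10164817]]
[ 0.67865154 -0.23136591  6.65202459] [-3.8 -4.7  1.9  3.1 -2.5  1.8  4.   1.3 -0.4  1.1  1.  -1.9  3.4 -0.9
  0.7  2.3] tab [[ 0.65001477 -0.23715786  0.10168795]]
```

```bash
python3 -m inch '[{"x":0,"y":0,"z":0,"ax":0,"ay":0,"az":-0.1854,"gripper":-1},{"x":0,"y":0,"z":0,"ax":0,"ay":0,"az":-0.1854,"gripper":-1},{"x":0,"y":0,"z":0,"ax":0,"ay":0,"az":-0.1854,"gripper":-1},{"x":0,"y":0,"z":0,"ax":0,"ay":0,"az":-0.1854,"gripper":-1},{"x":0,"y":0,"z":0,"ax":0,"ay":0,"az":-0.1854,"gripper":-1},{"x":0,"y":0,"z":0,"ax":0,"ay":0,"az":-0.1854,"gripper":-1},{"x":0,"y":0,"z":0,"ax":0,"ay":0,"az":-0.1854,"gripper":-1},{"x":0,"y":0,"z":0,"ax":0,"ay":0,"az":-0.1854,"gripper":-1}]'
python3 -m inch '[{"x":0,"y":0,"z":0,"ax":0,"ay":0,"az":-0.1854,"gripper":-1},{"x":0,"y":0,"z":0,"ax":0,"ay":0,"az":-0.1854,"gripper":-1},{"x":0,"y":0,"z":0,"ax":0,"ay":0,"az":-0.1854,"gripper":-1},{"x":0,"y":0,"z":0,"ax":0,"ay":0,"az":-0.1854,"gripper":-1},{"x":0,"y":0,"z":0,"ax":0,"ay":0,"az":-0.1854,"gripper":-1},{"x":0,"y":0,"z":0,"ax":0,"ay":0,"az":-0.1854,"gripper":-1},{"x":0,"y":0,"z":0,"ax":0,"ay":0,"az":-0.1854,"gripper":-1},{"x":0,"y":0,"z":0,"ax":0,"ay":0,"az":-0.1854,"gripper":-1}]'
python3 -m inch '[{"x":-20,"y":4,"z":7,"ax":0,"ay":0,"az":0,"gripper":-1},{"x":-20,"y":4,"z":7,"ax":0,"ay":0,"az":0,"gripper":-1},{"x":-20,"y":4,"z":7,"ax":0,"ay":0,"az":0,"gripper":-1},{"x":-20,"y":4,"z":7,"ax":0,"ay":0,"az":0,"gripper":-1},{"x":-20,"y":4,"z":7,"ax":0,"ay":0,"az":0,"gripper":-1},{"x":-20,"y":4,"z":7,"ax":0,"ay":0,"az":0,"gripper":-1},{"x":-22,"y":5.5,"z":8,"ax":0,"ay":0,"az":0,"gripper":-1},{"x":0,"y":0,"z":0,"ax":0,"ay":0,"az":0,"gripper":-1}]'
python3 - <<'E'
from h import *
d=grab('wrist','w3')
s=telemetry.observe();print(s['joints'],s['eef_pos'],s['eef_rot'],d['position'],d['rotation'])
E
```

```text
time: 2.25
eef_pos: [0.5141, -0.2876, 0.258]
eef_rot: [-180.0, -0.0, 103.4]
contact_force: [0.4, 0.4, -0.4]
opening: 0.0853
gripper_force: 0.0
time: 3.25
eef_pos: [0.5141, -0.2876, 0.258]
eef_rot: [180.0, -0.0, -171.6]
contact_force: [-0.4, 0.2, 0.6]
opening: 0.0851
gripper_force: 0.0
time: 4.25
eef_pos: [0.6524, -0.2368, 0.2066]
eef_rot: [179.9, -0.1, -171.9]
contact_force: [0.3, -0.3, 0.3]
opening: 0.0856
gripper_force: 0.0
[-2.60452107e+01  3.68750594e+01  1.82946600e+01  7.14988735e+01
 -7.93682752e-03 -3.41476236e+01] [ 0.65169278 -0.23739694  0.20718355] [ 1.79962070e+02 -7.00609685e-02 -1.71897558e+02] [ 0.58749107 -0.24534687  0.33897572] [ 1.64909897e+02 -2.22217063e-02  9.80469904e+01]
```

View pics/w3.png

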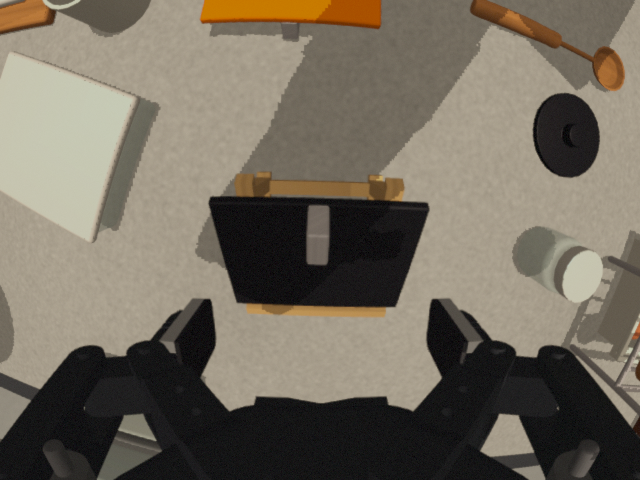

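The wrist view from above shows the lid's rear edge from (211,200) to (427,206), its front edge from (237,303) to (397,306), and the tab from (318,206) to (318,265), roughly centred between the fingers.

```bash
python3 - <<'E'
from h import *
from scipy.optimize import least_squares
w=load('w3')
C=np.array([[-.065,-.075,.008],[-.065,.075,.008],[.065,-.075,.008],[.065,.075,.008]])
wp=np.array([[213,202],[426,208],[237,303],[397,306]])
if 1:
    T=lambda p,C:C@lidR(p[2]).T+[p[0],p[1],.056]
    s=least_squares(lambda p:(fproj(w,T(p,C))-wp).ravel(),[.67,-.23,5]);print(s.x,s.fun.round(1),'tab',T(s.x,np.array([[-.05,0,.021]])))
    print(fproj(w,T(s.x,np.array([[-.065,-.007,.035],[-.065,.007,.035],[-.035,-.007,.035],[-.035,.007,.035],[-.035,0,.008]]))).round())
    print('grasp line',fproj(w,np.array([[.652,-.237,.11]])))
    s=least_squares(lambda p:(fproj(w,C@lidR(p[2],p[4]).T+[p[0],p[1],p[3]])-wp).ravel(),[.67,-.23,5,.056,35]);print(s.x,s.fun.round(1))
E
```

```text
[ 0.67259972 -0.23552248  7.36332605] [-6.8 -2.5  2.9  1.6  2.8 -2.5  2.2  4.4] tab [[ 0.64402498 -0.24193052  0.10164451]]
[[299. 233.]
 [322. 235.]
 [302. 264.]
 [323. 265.]
 [316. 234.]]
grasp line [[319.40223834 249.48980177]]
[ 0.67525723 -0.23513399  7.2277768   0.04648332 33.47217053] [-2.  -2.4 -1.2  1.1  4.4 -2.4  0.   4.1]
```

```bash
python3 -m inch '[{"x":2,"y":0,"z":15,"ax":0,"ay":0,"az":0.013,"gripper":-0.5},{"x":0,"y":0,"z":20,"ax":0,"ay":0,"az":0,"gripper":-0.5},{"x":0,"y":0,"z":20,"ax":0,"ay":0,"az":0,"gripper":-0.5},{"x":0,"y":0,"z":20,"ax":0,"ay":0,"az":0,"gripper":-0.5},{"x":0,"y":0,"z":15,"ax":0,"ay":0,"az":0,"gripper":-0.5},{"x":0,"y":0,"z":9,"ax":0,"ay":0,"az":0,"gripper":-0.5},{"x":0,"y":0,"z":0,"ax":0,"ay":0,"az":0,"gripper":-0.5},{"x":0,"y":0,"z":0,"ax":0,"ay":0,"az":0,"gripper":-0.5}]'
python3 -m inch '[{"x":0,"y":0,"z":0,"ax":0,"ay":0,"az":0,"gripper":0.2},{"x":0,"y":0,"z":0,"ax":0,"ay":0,"az":0,"gripper":1},{"x":0,"y":0,"z":0,"ax":0,"ay":0,"az":0,"gripper":1},{"x":0,"y":0,"z":0,"ax":0,"ay":0,"az":0,"gripper":1},{"x":0,"y":0,"z":0,"ax":0,"ay":0,"az":0,"gripper":1},{"x":0,"y":0,"z":0,"ax":0,"ay":0,"az":0,"gripper":1},{"x":0,"y":0,"z":0,"ax":0,"ay":0,"az":0,"gripper":1},{"x":0,"y":0,"z":0,"ax":0,"ay":0,"az":0,"gripper":1}]' 60
```

```text
time: 5.3
eef_pos: [0.6496, -0.2388, 0.11]
eef_rot: [-180.0, 0.1, -172.7]
contact_force: [-0.2, -1.0, -0.4]
opening: 0.0639
gripper_force: 0.0
time: 6.3
eef_pos: [0.6495, -0.2388, 0.1097]
eef_rot: [-180.0, 0.0, -172.7]
contact_force: [0.4, -0.8, 4.9]
opening: 0.0122
gripper_force: 61.2
```

Gripped with 61 N. I'll lift, then level the lid.

```bash
python3 -m inch '[{"x":0,"y":0,"z":-10,"ax":0,"ay":0,"az":0,"gripper":1},{"x":0,"y":0,"z":-35,"ax":0,"ay":0,"az":0,"gripper":1},{"x":0,"y":0,"z":-40,"ax":0,"ay":0,"az":0,"gripper":1},{"x":0,"y":0,"z":-40,"ax":0,"ay":0,"az":0,"gripper":1},{"x":0,"y":0,"z":0,"ax":0,"ay":-0.1527,"az":0,"gripper":1},{"x":0,"y":0,"z":0,"ax":0,"ay":-0.1527,"az":0,"gripper":1},{"x":0,"y":0,"z":0,"ax":0,"ay":-0.1527,"az":0,"gripper":1},{"x":0,"y":0,"z":0,"ax":0,"ay":-0.1527,"az":0,"gripper":1}]'
cat >> h.py <<'E'
def need(target,yaw,pitch):
    "lid-level target: tool R = Rz(yaw)Ry(pitch) applied to tool held with vertical tool at lid 35deg; prints shift in tool axes (mm), then rotvec"
    s=telemetry.observe();Rt=R.from_euler('xyz',s['eef_rot'],degrees=True)
    Rg=R.from_euler('zy',[yaw,pitch-35],degrees=True)*R.from_euler('xyz',[180,0,180],degrees=True)
    sh=Rt.inv().apply(np.array(target)-s['eef_pos'])*1000
    print(s['eef_pos'].round(4),s['eef_rot'].round(2),'shift',sh.round(1),'rot',(Rt.inv()*Rg).as_rotvec().round(4))
E
python3 - <<'E'
from h import *
s=telemetry.observe();print(s['joints'])
need([.482,.244,.21],-7.4,0)
E
```

```text
time: 7.3
eef_pos: [0.6485, -0.2381, 0.2348]
eef_rot: [-180.0, 35.2, -172.7]
contact_force: [1.1, -1.4, -2.1]
opening: 0.0124
gripper_force: 60.2
[-36.88282229  15.72861944 -22.51979518  24.88377278  23.71645551
 -38.48161208]
[ 0.6485 -0.2381  0.2348] [-179.98   35.24 -172.65] shift [ 98.8 499.4 -39.6] rot [ 0.0736 -0.0005  0.234 ]
```

```bash
python3 -m inch '[{"x":6,"y":30,"z":-2.4,"ax":0,"ay":0,"az":0,"gripper":1},{"x":8.2,"y":41.6,"z":-3.3,"ax":0,"ay":0,"az":0,"gripper":1},{"x":8.2,"y":41.6,"z":-3.3,"ax":0,"ay":0,"az":0,"gripper":1},{"x":8.2,"y":41.6,"z":-3.3,"ax":0,"ay":0,"az":0,"gripper":1},{"x":8.2,"y":41.6,"z":-3.3,"ax":0,"ay":0,"az":0,"gripper":1},{"x":8.2,"y":41.6,"z":-3.3,"ax":0,"ay":0,"az":0,"gripper":1},{"x":8.2,"y":41.6,"z":-3.3,"ax":0,"ay":0,"az":0,"gripper":1},{"x":8.2,"y":41.6,"z":-3.3,"ax":0,"ay":0,"az":0,"gripper":1}]'
python3 -m inch '[{"x":8.2,"y":41.6,"z":-3.3,"ax":0,"ay":0,"az":0,"gripper":1},{"x":8.2,"y":41.6,"z":-3.3,"ax":0,"ay":0,"az":0,"gripper":1},{"x":8.2,"y":41.6,"z":-3.3,"ax":0,"ay":0,"az":0,"gripper":1},{"x":8.2,"y":41.6,"z":-3.3,"ax":0,"ay":0,"az":0,"gripper":1},{"x":2,"y":11,"z":-1,"ax":0.0184,"ay":0,"az":0.0585,"gripper":1},{"x":0,"y":0,"z":0,"ax":0.0184,"ay":0,"az":0.0585,"gripper":1},{"x":0,"y":0,"z":0,"ax":0.0184,"ay":0,"az":0.0585,"gripper":1},{"x":0,"y":0,"z":0,"ax":0.0184,"ay":0,"az":0.0585,"gripper":1}]'
python3 - <<'E'
from h import *
s=telemetry.observe();print(s['joints'])
need([.482,.244,.15],-7.4,0)
E
```

```text
time: 8.3
eef_pos: [0.5422, 0.0723, 0.2197]
eef_rot: [-179.9, 35.1, -172.7]
contact_force: [1.9, -2.0, 2.4]
opening: 0.0125
gripper_force: 60.7
time: 9.3
eef_pos: [0.4824, 0.2428, 0.2099]
eef_rot: [174.9, 34.3, 171.0]
contact_force: [0.3, 0.4, -1.4]
opening: 0.0124
gripper_force: 60.2
[ 27.82000425   1.2962337  -45.13709717  12.19395171 -15.42493593
  30.93787422]
[0.4824 0.2428 0.2099] [174.94  34.28 170.96] shift [34.2 -3.3 49.1] rot [-0.0019 -0.0066 -0.001 ]
```

My helper used extrinsic Euler order, so the tilt is about 5° off in roll. I'll fix it and recompute.

```bash
sed -i "s/'zy'/'ZY'/g" h.py; python3 - <<'E'
from h import *
from scipy.optimize import least_squares
w=load('w3');w2=load('w2');a=load('s1')
T=lambda p,C:C@lidR(p[2]).T+[p[0],p[1],.056]
c=lambda l:np.array([[i*.065,j*.075,.008] for i,j in l])
f3=lambda p:(fproj(w,T(p,c([(-1,-1),(-1,1),(1,-1),(1,1)])))-[[213,202],[426,208],[237,303],[397,306]]).ravel()
f2=lambda p:(fproj(w2,T(p,c([(-1,1),(-1,-1),(1,-1)])))-[[222,69],[402,102],[407,14]]).ravel()
fa=lambda p:(proj(a,T(p,c([(-1,-1),(-1,1),(1,1),(1,-1)])))-[[230.2,310.8],[286.7,294.7],[301.7,343],[245.8,360.8]]).ravel()
for f in(f3,f2,fa,lambda p:np.r_[f3(p),f2(p)]):
    s=least_squares(f,[.67,-.23,5]);print(s.x,s.fun.round(1))
x,y,yaw=s.x
L=lidR(yaw);t=np.array([.6495,-.2388,.1097])-[x,y,.056];print('TCP in lid',L.T@t,'tool yaw 7.3 vs',yaw)
need([.482,.244,.15],-7.4,0)
E
```

```text
[ 0.67255254 -0.23522757  6.57198413] [-5.3  0.1  5.4 -0.3  0.1  0.1 -0.1  1. ]
[ 0.67334578 -0.23649211  6.75845595] [-3.9 -0.6  3.3  0.8  0.5 -0.3]
[ 0.6769746  -0.23420668  6.39025711] [-0.9 -0.5  0.5 -1.3  1.6 -0.  -1.1  1.3]
[ 0.67286123 -0.23572811  6.68184801] [-6.2  0.7  4.5 -0.2 -0.4  0.5 -0.6  1.1 -5.  -0.4  2.1  1.1 -0.3 -0.1]
TCP in lid [-0.05010027 -0.0003328   0.03047501] tool yaw 7.3 vs 6.681848014537165
[0.4824 0.2428 0.2099] [174.94  34.28 170.96] shift [34.2 -3.3 49.1] rot [ 0.0721 -0.0115 -0.024 ]
```

```bash
python3 -m inch '[{"x":0,"y":0,"z":0,"ax":0.036,"ay":-0.006,"az":-0.012,"gripper":1},{"x":0,"y":0,"z":0,"ax":0.036,"ay":-0.006,"az":-0.012,"gripper":1},{"x":7,"y":0,"z":10,"ax":0,"ay":0,"az":0,"gripper":1},{"x":7,"y":0,"z":10,"ax":0,"ay":0,"az":0,"gripper":1},{"x":7,"y":0,"z":10,"ax":0,"ay":0,"az":0,"gripper":1},{"x":7,"y":0,"z":10,"ax":0,"ay":0,"az":0,"gripper":1},{"x":6,"y":0,"z":9,"ax":0,"ay":0,"az":0,"gripper":1},{"x":0,"y":0,"z":0,"ax":0,"ay":0,"az":0,"gripper":1}]'
python3 - <<'E'
from h import *
need([.482,.244,.15],-7.4,0)
d=grab('side','d2');e=grab('scene','s2')
A=cv2.resize(d['pixels'][190:350,130:290],(440,440),interpolation=2)
B=cv2.resize(e['pixels'][225:355,380:510],(360,360),interpolation=2)
o=np.zeros((440,800,3),np.uint8);o[:,:440]=A;o[:360,440:]=B
cv2.imwrite('pics/c4.png',o[:,:,::-1])
E
```

```text
time: 10.3
eef_pos: [0.4829, 0.2425, 0.1498]
eef_rot: [-179.9, 35.0, 172.7]
contact_force: [-0.9, -0.6, -2.3]
opening: 0.0124
gripper_force: 60.2
[0.4829 0.2425 0.1498] [-179.93   35.03  172.71] shift [ 0.8  1.4 -0.8] rot [-0.0001  0.0004  0.0016]
```

View pics/c4.png

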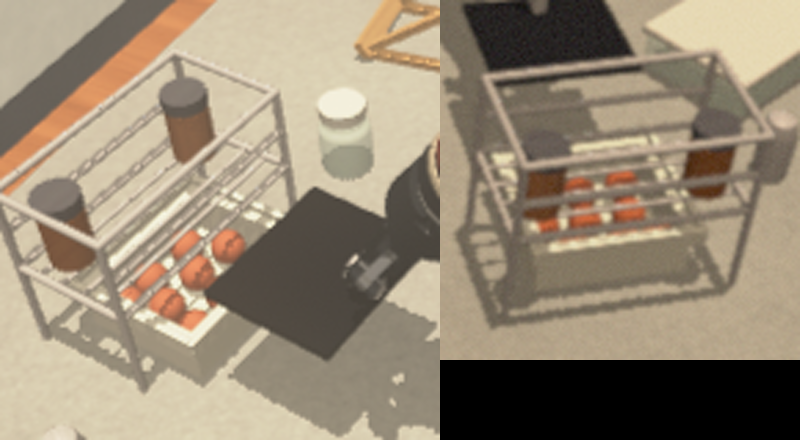

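The crop shows the lid level in the gripper in front of the dish (side crop corners at (316,187), (213,290) and (328,358)), with the near rim beyond it. I'll compare the lid and rim in the same camera.

```bash
python3 - <<'E'
from h import *
d=load('d2');e=load('s2')
q=np.array([[316,187],[213,290],[328,358]])/2.75+[130,190]
W=np.array([ray(d,u,v,.128) for u,v in q]);print('lid corners side',W.round(4).tolist(),np.linalg.norm(W[0]-W[1]),np.linalg.norm(W[2]-W[1]))
Ry=R.from_euler('z',-7.3,degrees=True).as_matrix()
K=np.array([[.065,-.075,.008],[.065,.075,.008],[-.065,.075,.008],[-.065,-.075,.008]])-[-.051,0,.030]
K=K@Ry.T+[.4829,.2425,.1498];print('kin',K.round(4).tolist())
print('side obs',q.round(1).tolist(),'pred',proj(d,K).round(1).tolist());print('scene pred crop',((proj(e,K)-[380,225])*2.77).round(0).tolist())
# rim from depth in side: 
P=cloud(d);
for nm,dd in(('side',d),('scene',e)):
  P=cloud(dd);u=P@R.from_euler('z',-7.4,degrees=True).as_matrix();
  c=np.array([.688,.217,0])@R.from_euler('z',-7.4,degrees=True).as_matrix()
  u=u-c;k=(abs(u[...,0])<.1)&(abs(u[...,1])<.1)&(abs(u[...,2]-.062)<.006)&(dd['pixels'].min(2)>140)
  Q=u[k];m=Q[:,0]<-.05;print(nm,len(Q),'x',np.percentile(Q[:,0],[1,5,50,95,99]).round(4),'y',np.percentile(Q[:,1],[1,5,50,95,99]).round(4),'near',np.percentile(Q[m][:,0],[5,50,95]).round(4), Q[:,2].mean())
# rim top brightness projected: dish x profile in scene at several y
g=e['pixels'].mean(2).astype(np.float32);gs=d['pixels'].mean(2).astype(np.float32)
Rz=R.from_euler('z',-7.4,degrees=True).as_matrix()
for nm,dd,gg in(('scene',e,g),('side',d,gs)):
  for y0 in(-.06,-.03,0,.03,.06):
    xs=np.arange(-.09,-.054,.003);X=np.c_[xs,0*xs+y0,0*xs+.062]@Rz.T+[.688,.217,0];p=proj(dd,X).astype(np.float32)
    print(nm,y0,cv2.remap(gg,p[:,:1].copy(),p[:,1:].copy(),1).ravel().astype(int).tolist())
E
```

```text
lid corners side [[0.5808, 0.1553, 0.128], [0.5962, 0.2972, 0.128], [0.4734, 0.321, 0.128]] 0.1426544963850905 0.12511812587755972
kin [[0.5884, 0.1534, 0.1278], [0.6075, 0.3022, 0.1278], [0.4785, 0.3187, 0.1278], [0.4595, 0.1699, 0.1278]]
side obs [[244.9, 258.0], [207.5, 295.5], [249.3, 320.2]] pred [[242.7, 256.7], [202.0, 295.5], [247.7, 318.7], [286.1, 276.0]]
scene pred crop [[55.0, 81.0], [202.0, 65.0], [159.0, -13.0], [20.0, 1.0]]
side 201 x [-0.079  -0.0773 -0.0311  0.0591  0.0635] y [-0.0821 -0.0806  0.073   0.0868  0.0879] near [-0.0789 -0.0736 -0.0545] 0.060373941915180536
scene 146 x [-0.0644 -0.0596  0.0687  0.0745  0.0774] y [-0.0805 -0.0787  0.0018  0.0864  0.0883] near [-0.0645 -0.0574 -0.0527] 0.06020864421672714
scene -0.06 [124, 125, 126, 123, 123, 125, 126, 126, 129, 133, 143, 154]
scene -0.03 [98, 95, 93, 92, 91, 92, 93, 94, 95, 95, 94, 91]
scene 0 [103, 103, 102, 103, 107, 113, 122, 112, 107, 111, 141, 176]
scene 0.03 [111, 109, 109, 113, 116, 114, 114, 113, 118, 137, 178, 200]
scene 0.06 [163, 166, 166, 161, 153, 143, 126, 115, 114, 140, 179, 202]
side -0.06 [72, 72, 72, 73, 73, 73, 73, 73, 73, 74, 73, 73]
side -0.03 [72, 72, 72, 72, 73, 73, 73, 74, 74, 73, 73, 73]
side 0 [73, 73, 74, 73, 73, 74, 74, 74, 74, 74, 74, 75]
side 0.03 [75, 74, 75, 75, 75, 75, 75, 75, 75, 75, 75, 75]
side 0.06 [133, 132, 133, 149, 202, 232, 233, 223, 184, 162, 163, 163]
```

```bash
python3 - <<'E'
from h import *
d=load('d1');e=load('s1')
Rz=R.from_euler('z',-7.4,degrees=True).as_matrix()
def prof(dd,a,b,n=17):
    X=np.linspace(a,b,n)@Rz.T+[.688,.217,0];p=proj(dd,X).astype(np.float32);g=dd['pixels'].mean(2).astype(np.float32)
    return cv2.remap(g,p[:,:1].copy(),p[:,1:].copy(),1).ravel().astype(int).tolist()
z=.062
for nm,dd in(('scene',e),('side',d)):
  for y in(-.07,-.05,-.02,.02,.05,.07): print(nm,'near y',y,prof(dd,[-.095,y,z],[-.047,y,z]))
  for y in(-.05,0,.05): print(nm,'far y',y,prof(dd,[.095,y,z],[.047,y,z]))
  for x in(-.06,-.04,0): print(nm,'+y x',x,prof(dd,[x,.105,z],[x,.057,z]),'-y',prof(dd,[x,-.105,z],[x,-.057,z]))
# lid segmentation
for nm,f,bx in(('side','d2',(200,185,300,330)),('scene','s2',(375,215,460,265))):
  dd=load(f);m=((dd['pixels'].max(2)<62)).astype(np.uint8);mm=np.zeros_like(m);mm[bx[1]:bx[3],bx[0]:bx[2]]=m[bx[1]:bx[3],bx[0]:bx[2]]
  n,l,st,_=cv2.connectedComponentsWithStats(mm);i=1+st[1:,4].argmax();c=max(cv2.findContours((l==i).astype(np.uint8),0,1)[0],key=cv2.contourArea)
  print(nm,st[i],cv2.approxPolyDP(c,2.5,True)[:,0].tolist())
E
```

```text
scene near y -0.07 [162, 164, 163, 163, 163, 163, 159, 150, 133, 119, 119, 134, 169, 198, 209, 207, 197]
scene near y -0.05 [163, 164, 163, 156, 158, 161, 160, 151, 137, 119, 114, 113, 115, 115, 116, 108, 108]
scene near y -0.02 [161, 159, 147, 128, 105, 92, 91, 90, 90, 96, 97, 97, 95, 94, 94, 96, 113]
scene near y 0.02 [165, 164, 163, 166, 166, 165, 162, 147, 131, 116, 111, 140, 178, 206, 200, 176, 163]
scene near y 0.05 [163, 162, 165, 166, 167, 164, 156, 138, 122, 112, 120, 150, 183, 204, 194, 173, 159]
scene near y 0.07 [165, 165, 166, 167, 164, 161, 155, 139, 123, 115, 121, 157, 189, 207, 205, 197, 185]
scene far y -0.05 [117, 117, 117, 117, 117, 120, 146, 186, 191, 176, 152, 124, 112, 115, 117, 113, 112]
scene far y 0 [115, 115, 118, 119, 117, 124, 151, 196, 203, 199, 172, 136, 113, 113, 119, 130, 161]
scene far y 0.05 [116, 115, 116, 116, 118, 116, 132, 165, 188, 170, 140, 122, 114, 115, 115, 110, 105]
scene +y x -0.06 [153, 156, 158, 160, 158, 161, 174, 184, 165, 150, 166, 180, 177, 173, 175, 181, 186] -y [154, 127, 111, 140, 159, 140, 116, 121, 156, 168, 158, 159, 155, 150, 
[... 1293 characters left out ...]
96]
side +y x -0.06 [129, 129, 129, 133, 135, 136, 182, 221, 220, 220, 193, 156, 150, 152, 153, 152, 146] -y [179, 178, 179, 180, 181, 181, 168, 150, 197, 213, 177, 160, 199, 223, 217, 177, 136]
side +y x -0.04 [129, 129, 129, 129, 129, 131, 198, 219, 194, 171, 149, 110, 111, 114, 115, 115, 111] -y [135, 119, 119, 131, 163, 175, 176, 174, 206, 216, 186, 150, 179, 198, 215, 166, 136]
side +y x 0 [127, 127, 136, 143, 119, 111, 130, 171, 186, 191, 152, 131, 128, 124, 118, 123, 127] -y [143, 141, 148, 158, 151, 148, 142, 145, 146, 145, 142, 135, 145, 151, 154, 150, 134]Traceback (most recent call last):
  File "<stdin>", line 15, in <module>
ValueError: attempt to get argmax of an empty sequence
```

```bash
python3 - <<'E'
from h import *
K0=np.array([[.065,-.075,.008],[.065,.075,.008],[-.065,.075,.008],[-.065,-.075,.008]])-[-.051,0,.030]
K=K0@R.from_euler('z',-7.3,degrees=True).as_matrix().T+[.4829,.2425,.1498]
for nm,f,bx,th in(('side','d2',(200,185,300,330),100),('scene','s2',(375,200,470,265),60)):
  dd=load(f);m=((dd['pixels'].max(2)<th)).astype(np.uint8);mm=np.zeros_like(m);mm[bx[1]:bx[3],bx[0]:bx[2]]=m[bx[1]:bx[3],bx[0]:bx[2]]
  n,l,st,_=cv2.connectedComponentsWithStats(mm);i=1+st[1:,4].argmax();c=max(cv2.findContours((l==i).astype(np.uint8),0,1)[0],key=cv2.contourArea)
  print(nm,st[i],cv2.approxPolyDP(c,2,True)[:,0].tolist(),'pred',proj(dd,K).round(1).tolist())
im=load('s2')['pixels'];im=np.hstack([cv2.resize(im[200:270,375:475],(400,280),interpolation=2),cv2.resize(load('d2')['pixels'][240:340,190:290],(400,400),interpolation=2)[:280]])
im=im[:,:,::-1].copy()
for q in proj(load('s2'),K):cv2.circle(im,tuple(int(t) for t in (q-[375,200])*4+2),2,(0,255,0),-1)
for q in proj(load('d2'),K):cv2.circle(im,tuple(int(t) for t in (q-[190,240])*4+[402,2]),2,(0,255,0),-1)
cv2.imwrite('pics/c5.png',im)
E
```

```text
side [ 205  246   95   75 3138] [[299, 271], [286, 258], [284, 246], [272, 257], [270, 269], [244, 258], [205, 297], [249, 320], [282, 283], [290, 284], [297, 281]] pred [[242.7, 256.7], [202.0, 295.5], [247.7, 318.7], [286.1, 276.0]]
scene [ 389  223   60   27 1149] [[448, 243], [437, 223], [420, 224], [415, 231], [411, 225], [389, 227], [398, 249]] pred [[399.7, 254.1], [452.9, 248.5], [437.3, 220.4], [387.2, 225.3]]
```

View pics/c5.png

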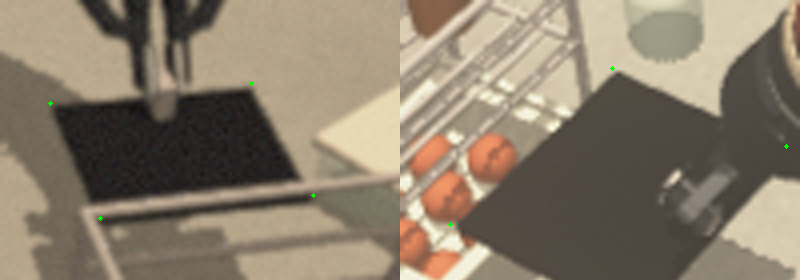

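The predictions fit both cameras to about 1 px, and the side camera's bias is common to lid and rim. So dish ≈ (0.688, 0.217), yaw −7.2°. Next is the nose-down approach.

```bash
cat >> h.py <<'E'
DC=np.array([.688,.217,0]);DY=-7.2;OFF=np.array([-51,0,30.])
def go(xf,zf,p,y=0):
    "xf,zf: nose bottom edge in dish frame mm (x from recess centre, z above counter), p nose-down deg"
    M=R.from_euler('y',p,degrees=True)
    t=np.array([xf,y,zf])-M.apply([65,0,0])+M.apply(OFF)
    t=DC+R.from_euler('z',DY,degrees=True).apply(t)/1000
    print('nose',xf,zf,p,'tcp',t.round(4));need(t,DY,p)
def where():
    s=telemetry.observe();Rt=R.from_euler('xyz',s['eef_rot'],degrees=True)
    L=R.from_euler('z',-DY,degrees=True)*Rt*R.from_euler('y',-180+35,degrees=True)
    t=R.from_euler('z',-DY,degrees=True).apply(s['eef_pos']-DC)*1000
    print('nose',(t+L.apply([65,0,0]-OFF)).round(1),'rpy',L.as_euler('xyz',degrees=True).round(2),'F',R.from_euler('z',-DY,degrees=True).apply(s['contact_force']).round(1),'M',s['moment'].round(2))
E
python3 - <<'E'
from h import *
where();go(-48,75,11)
E
```

```text
nose [-89.8  -0.2 121.2] rpy [ 0.02 -0.13 -0.14] F [ 0.1 -0.  -2.3] M [ 0.17  0.95 -0.  ]
nose -48 75 11 tcp [0.5331 0.2366 0.1266]
[0.4838 0.2429 0.151 ] [179.98  35.13 172.65] shift [-26.6   0.   48.6] rot [-0.0009  0.1943 -0.0023]
```

```bash
python3 -m inch '[{"x":-5,"y":0,"z":9,"ax":0,"ay":0,"az":0,"gripper":1},{"x":-5,"y":0,"z":9,"ax":0,"ay":0,"az":0,"gripper":1},{"x":-5,"y":0,"z":9,"ax":0,"ay":0.065,"az":0,"gripper":1},{"x":-5,"y":0,"z":9,"ax":0,"ay":0.065,"az":0,"gripper":1},{"x":-2,"y":0,"z":9,"ax":0,"ay":0.065,"az":0,"gripper":1},{"x":0,"y":0,"z":2.5,"ax":0,"ay":0,"az":-0.002,"gripper":1},{"x":0,"y":0,"z":0,"ax":0,"ay":0,"az":0,"gripper":1},{"x":0,"y":0,"z":0,"ax":0,"ay":0,"az":0,"gripper":1}]'
python3 - <<'E'
from h import *
where();go(-40,56,11)
E
```

```text
time: 11.4
eef_pos: [0.5264, 0.2372, 0.1228]
eef_rot: [-180.0, 24.0, 172.8]
contact_force: [-0.9, 0.8, -2.5]
opening: 0.0126
gripper_force: 60.2
nose [-54.8  -0.2  71.1] rpy [-0.05 11.02 -0.02] F [-1.   0.7 -2.5] M [ 0.08  0.7  -0.01]
nose -40 56 11 tcp [0.541  0.2356 0.1076]
[0.5264 0.2372 0.1228] [-179.95   23.98  172.81] shift [-7.3  0.2 19.9] rot [-0.0008 -0.0004  0.0002]
```

```bash
python3 -m inch '[{"x":-1,"y":0,"z":3,"ax":0,"ay":0,"az":0,"gripper":1},{"x":-1,"y":0,"z":3,"ax":0,"ay":0,"az":0,"gripper":1},{"x":-1,"y":0,"z":3,"ax":0,"ay":0,"az":0,"gripper":1},{"x":-1,"y":0,"z":3,"ax":0,"ay":0,"az":0,"gripper":1},{"x":-1,"y":0,"z":3,"ax":0,"ay":0,"az":0,"gripper":1},{"x":-1,"y":0,"z":2,"ax":0,"ay":0,"az":0,"gripper":1},{"x":-1,"y":0,"z":1,"ax":0,"ay":0,"az":0,"gripper":1},{"x":0,"y":0,"z":0,"ax":0,"ay":0,"az":0,"gripper":1}]' 40
python3 - <<'E'
from h import *
where();go(-38,54,11)
d=grab('side','d3');grab('scene','s3')
A=cv2.resize(d['pixels'][220:330,150:270],(600,550),interpolation=2)
cv2.imwrite('pics/c6.png',A[:,:,::-1])
E
```

```text
time: 12.4
eef_pos: [0.5408, 0.2356, 0.1094]
eef_rot: [-180.0, 24.0, 172.8]
contact_force: [-0.9, 1.0, -2.2]
opening: 0.0124
gripper_force: 60.2
nose [-40.2  -0.   57.8] rpy [-1.000e-02  1.103e+01 -4.000e-02] F [-1.   0.8 -2.2] M [0.42 0.68 0.22]
nose -38 54 11 tcp [0.543  0.2353 0.1056]
[0.5408 0.2356 0.1094] [-179.99   23.97  172.77] shift [-0.5 -0.   4.4] rot [-0.0005 -0.0005 -0.0004]
```

View pics/c6.png

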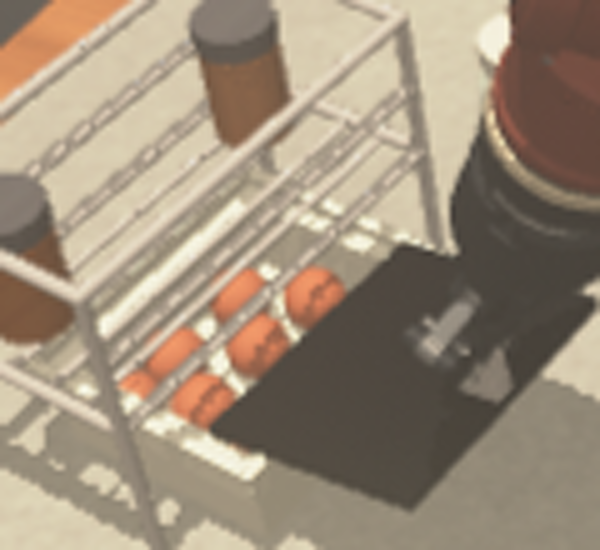

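The crop shows the nose edge from (390,250) to (212,430) inside the dish opening, with the +y side lip visible beyond it. That was my eleventh viewed picture, one over the allowance of 10, so I view no more and go on by force and numbers only.

```bash
python3 -m inch '[{"x":0,"y":0,"z":1,"ax":0,"ay":0,"az":0,"gripper":1},{"x":0,"y":0,"z":1,"ax":0,"ay":0,"az":0,"gripper":1},{"x":0,"y":0,"z":1,"ax":0,"ay":0,"az":0,"gripper":1},{"x":0,"y":0,"z":1,"ax":0,"ay":0,"az":0,"gripper":1},{"x":0,"y":0,"z":0,"ax":0,"ay":0,"az":0,"gripper":1},{"x":0,"y":0,"z":0,"ax":0,"ay":0,"az":0,"gripper":1},{"x":0,"y":0,"z":0,"ax":0,"ay":0,"az":0,"gripper":1},{"x":0,"y":0,"z":0,"ax":0,"ay":0,"az":0,"gripper":1}]'
python3 -c "
from h import *
where();go(-30,54,11)"
```

```text
time: 13.5
eef_pos: [0.5432, 0.2355, 0.1066]
eef_rot: [180.0, 24.1, 172.7]
contact_force: [-3.2, 1.9, 5.0]
opening: 0.0126
gripper_force: 61.2
nose [-37.8   0.1  55.1] rpy [ 1.000e-02  1.092e+01 -5.000e-02] F [-3.4  1.5  5. ] M [0.26 0.11 0.18]
nose -30 54 11 tcp [0.5509 0.2343 0.1056]
[0.5432 0.2355 0.1066] [179.99  24.08 172.75] shift [-6.8 -0.2  4.1] rot [-0.0002  0.0014 -0.0008]
```

```bash
python3 -c "
from h import *
go(-15,55.2,9);go(5,55.2,6.7)"
```

```text
nose -15 55.2 9 tcp [0.5641 0.2327 0.103 ]
[0.5432 0.2355 0.1066] [179.99  24.08 172.75] shift [-17.8  -0.2  11.9] rot [-0.0002 -0.0335 -0.0008]
nose 5 55.2 6.7 tcp [0.5821 0.2304 0.0985]
[0.5432 0.2355 0.1066] [179.99  24.08 172.75] shift [-32.6  -0.2  23.4] rot [-0.0002 -0.0737 -0.0008]
```

```bash
python3 -m inch '[{"x":-3,"y":0,"z":2,"ax":0,"ay":-0.0055,"az":0,"gripper":1},{"x":-3,"y":0,"z":2,"ax":0,"ay":-0.0055,"az":0,"gripper":1},{"x":-3,"y":0,"z":2,"ax":0,"ay":-0.0055,"az":0,"gripper":1},{"x":-3,"y":0,"z":2,"ax":0,"ay":-0.0055,"az":0,"gripper":1},{"x":-3,"y":0,"z":2,"ax":0,"ay":-0.0055,"az":0,"gripper":1},{"x":-3,"y":0,"z":2,"ax":0,"ay":-0.0055,"az":0,"gripper":1},{"x":0,"y":0,"z":0,"ax":0,"ay":0,"az":0,"gripper":1},{"x":0,"y":0,"z":0,"ax":0,"ay":0,"az":0,"gripper":1}]'
python3 -c "
from h import *
where();go(10,55.2,6.2)"
```

```text
time: 14.5
eef_pos: [0.5636, 0.2326, 0.1022]
eef_rot: [-180.0, 25.9, 172.8]
contact_force: [0.6, 3.6, -2.2]
opening: 0.0125
gripper_force: 60.2
nose [-15.6  -0.2  54.2] rpy [-0.03  9.14 -0.05] F [ 0.1  3.7 -2.2] M [0.85 0.51 0.61]
nose 10 55.2 6.2 tcp [0.5867 0.2298 0.0976]
[0.5636 0.2326 0.1022] [-179.97   25.86  172.77] shift [-18.9   0.2  14.4] rot [-0.0008 -0.0514 -0.0005]
```

```bash
python3 -m inch '[{"x":-3,"y":0.2,"z":2.6,"ax":0,"ay":-0.008,"az":0,"gripper":1},{"x":-3,"y":0.2,"z":2.6,"ax":0,"ay":-0.008,"az":0,"gripper":1},{"x":-3,"y":0.2,"z":2.6,"ax":0,"ay":-0.009,"az":0,"gripper":1},{"x":-3,"y":0.2,"z":2.6,"ax":0,"ay":-0.009,"az":0,"gripper":1},{"x":-3,"y":0,"z":2.6,"ax":0,"ay":-0.009,"az":0,"gripper":1},{"x":-3,"y":0,"z":2.6,"ax":0,"ay":-0.008,"az":0,"gripper":1},{"x":0,"y":0,"z":0,"ax":0,"ay":0,"az":0,"gripper":1},{"x":0,"y":0,"z":0,"ax":0,"ay":0,"az":0,"gripper":1}]'
python3 -c "
from h import *
where();go(30,54.2,4.7)"
```

```text
time: 15.5
eef_pos: [0.5868, 0.2303, 0.0968]
eef_rot: [-180.0, 28.8, 172.8]
contact_force: [1.4, 1.1, -2.6]
opening: 0.0122
gripper_force: 60.2
nose [10.   0.4 54.5] rpy [-0.03  6.2  -0.06] F [ 1.2  1.3 -2.6] M [0.41 0.65 0.31]
nose 30 54.2 4.7 tcp [0.6055 0.2274 0.0936]
[0.5868 0.2303 0.0968] [-179.96   28.8   172.76] shift [-15.   -0.5  11.9] rot [-0.001  -0.0261 -0.0006]
```

```bash
python3 -m inch '[{"x":-2,"y":0,"z":2.2,"ax":0,"ay":-0.004,"az":0,"gripper":1},{"x":-2,"y":0,"z":2.2,"ax":0,"ay":-0.004,"az":0,"gripper":1},{"x":-2.5,"y":0,"z":2.2,"ax":0,"ay":-0.004,"az":0,"gripper":1},{"x":-2.5,"y":0,"z":2.2,"ax":0,"ay":-0.005,"az":0,"gripper":1},{"x":-2.5,"y":0,"z":2.2,"ax":0,"ay":-0.005,"az":0,"gripper":1},{"x":-2.5,"y":0,"z":2.2,"ax":0,"ay":-0.004,"az":0,"gripper":1},{"x":0,"y":0,"z":0,"ax":0,"ay":0,"az":0,"gripper":1},{"x":0,"y":0,"z":0,"ax":0,"ay":0,"az":0,"gripper":1}]'
python3 -c "
from h import *
where();go(48,53.5,3.9)"
```

```text
time: 16.5
eef_pos: [0.6067, 0.2284, 0.0937]
eef_rot: [180.0, 30.5, 172.7]
contact_force: [-2.6, 1.1, 6.5]
opening: 0.0123
gripper_force: 61.6
nose [31.2  1.  54.6] rpy [ 0.03  4.52 -0.06] F [-2.7  0.8  6.5] M [0.27 0.22 0.2 ]
nose 48 53.5 3.9 tcp [0.6228 0.2252 0.0913]
[0.6067 0.2284 0.0937] [179.96  30.48 172.72] shift [-12.9  -1.1  10.4] rot [-0.0001 -0.0109 -0.0013]
```

```bash
python3 -m inch '[{"x":-2.3,"y":-0.1,"z":1.5,"ax":0,"ay":-0.002,"az":0,"gripper":1},{"x":-2.3,"y":-0.1,"z":1.5,"ax":0,"ay":-0.002,"az":0,"gripper":1},{"x":-2.3,"y":-0.1,"z":1.5,"ax":0,"ay":-0.002,"az":0,"gripper":1},{"x":-2.3,"y":-0.1,"z":1.5,"ax":0,"ay":-0.002,"az":0,"gripper":1},{"x":-2.3,"y":0,"z":1.5,"ax":0,"ay":-0.002,"az":0,"gripper":1},{"x":-2.3,"y":0,"z":1.5,"ax":0,"ay":-0.002,"az":0,"gripper":1},{"x":0,"y":0,"z":0,"ax":0,"ay":0,"az":0,"gripper":1},{"x":0,"y":0,"z":0,"ax":0,"ay":0,"az":0,"gripper":1}]'
python3 -c "
from h import *
where();go(58,54.5,3.7)"
```

```text
time: 17.5
eef_pos: [0.6224, 0.2262, 0.0925]
eef_rot: [180.0, 31.1, 172.8]
contact_force: [-3.0, 2.6, 5.7]
opening: 0.0124
gripper_force: 61.4
nose [47.5  0.9 54.6] rpy [ 0.04  3.91 -0.02] F [-3.3  2.2  5.7] M [0.53 0.58 0.45]
nose 58 54.5 3.7 tcp [0.6326 0.224  0.0919]
[0.6224 0.2262 0.0925] [179.95  31.09 172.76] shift [-8.6 -0.9  5.8] rot [ 0.0005 -0.0036 -0.0007]
```

```bash
python3 -m inch '[{"x":-1.8,"y":-0.1,"z":1.1,"ax":0,"ay":-0.001,"az":0,"gripper":1},{"x":-1.8,"y":-0.1,"z":1.1,"ax":0,"ay":-0.001,"az":0,"gripper":1},{"x":-1.8,"y":0,"z":1.1,"ax":0,"ay":-0.001,"az":0,"gripper":1},{"x":-1.8,"y":0,"z":1.1,"ax":0,"ay":-0.001,"az":0,"gripper":1},{"x":-1.8,"y":0,"z":1.1,"ax":0,"ay":-0.001,"az":0,"gripper":1},{"x":-1.8,"y":0,"z":1.1,"ax":0,"ay":0,"az":0,"gripper":1},{"x":0,"y":0,"z":0,"ax":0,"ay":0,"az":0,"gripper":1},{"x":0,"y":0,"z":0,"ax":0,"ay":0,"az":0,"gripper":1}]'
python3 -c "
from h import *
where();go(65,54,0)"
```

```text
time: 18.5
eef_pos: [0.6344, 0.2245, 0.0918]
eef_rot: [179.9, 31.3, 172.8]
contact_force: [-2.0, 4.6, 2.8]
opening: 0.0129
gripper_force: 61.0
nose [59.7  0.8 54.4] rpy [0.04 3.7  0.01] F [-2.6  4.3  2.8] M [0.99 0.7  0.8 ]
nose 65 54 0 tcp [0.6374 0.2234 0.084 ]
[0.6344 0.2245 0.0918] [179.95  31.3  172.78] shift [ 1.4 -0.8  8.3] rot [ 0.0007 -0.0645 -0.0003]
```

```bash
python3 -m inch '[{"x":-0.85,"y":0.3,"z":0.5,"ax":0,"ay":0,"az":0,"gripper":1},{"x":-0.85,"y":0.2,"z":0.5,"ax":0,"ay":0,"az":0,"gripper":1},{"x":-0.85,"y":0,"z":0.5,"ax":0,"ay":0,"az":0,"gripper":1},{"x":-0.85,"y":0,"z":0.5,"ax":0,"ay":0,"az":0,"gripper":1},{"x":-0.4,"y":0,"z":0.25,"ax":0,"ay":0,"az":0,"gripper":1},{"x":0,"y":0,"z":0,"ax":0,"ay":0,"az":0,"gripper":1},{"x":0,"y":0,"z":0,"ax":0,"ay":0,"az":0,"gripper":1},{"x":0,"y":0,"z":0,"ax":0,"ay":0,"az":0,"gripper":1}]'
python3 -c "
from h import *
where();go(65,54,0)"
```

```text
time: 19.5
eef_pos: [0.6381, 0.2241, 0.0911]
eef_rot: [-180.0, 31.2, 172.8]
contact_force: [-3.1, 4.9, 0.7]
opening: 0.0123
gripper_force: 60.8
nose [63.4  0.8 53.5] rpy [-0.01  3.78 -0.01] F [-3.7  4.4  0.7] M [0.99 0.81 0.73]
nose 65 54 0 tcp [0.6374 0.2234 0.084 ]
[0.6381 0.2241 0.0911] [-179.99   31.22  172.8 ] shift [ 4.2 -0.8  5.7] rot [-0.0002 -0.0659 -0.    ]
```

```bash
python3 -m inch '[{"x":-0.6,"y":0.2,"z":0.3,"ax":0,"ay":0,"az":0,"gripper":1},{"x":-0.6,"y":0.2,"z":0.3,"ax":0,"ay":0,"az":0,"gripper":1},{"x":-0.6,"y":0.2,"z":0.3,"ax":0,"ay":0,"az":0,"gripper":1},{"x":-0.6,"y":0,"z":0.3,"ax":0,"ay":0,"az":0,"gripper":1},{"x":0,"y":0,"z":0,"ax":0,"ay":0,"az":0,"gripper":1},{"x":0,"y":0,"z":0,"ax":0,"ay":0,"az":0,"gripper":1},{"x":0,"y":0,"z":0,"ax":0,"ay":0,"az":0,"gripper":1},{"x":0,"y":0,"z":0,"ax":0,"ay":0,"az":0,"gripper":1}]'
python3 -c "
from h import *
where();go(66,54,0,1)"
```

```text
time: 20.5
eef_pos: [0.6406, 0.224, 0.0911]
eef_rot: [-180.0, 31.2, 172.8]
contact_force: [-4.0, 3.4, -0.2]
opening: 0.0126
gripper_force: 60.7
nose [65.8  1.  53.4] rpy [-0.04  3.81 -0.03] F [-4.4  2.8 -0.2] M [0.83 1.08 0.54]
nose 66 54 0 tcp [0.6385 0.2243 0.084 ]
[0.6406 0.224  0.0911] [-179.95   31.19  172.8 ] shift [ 5.4 -0.   5. ] rot [-0.0009 -0.0666  0.    ]
```

```bash
python3 -m inch '[{"x":0.6,"y":0,"z":0.6,"ax":0,"ay":-0.008,"az":0,"gripper":1},{"x":0.6,"y":0,"z":0.6,"ax":0,"ay":-0.008,"az":0,"gripper":1},{"x":0.6,"y":0,"z":0.6,"ax":0,"ay":-0.008,"az":0,"gripper":1},{"x":0.6,"y":0,"z":0.6,"ax":0,"ay":-0.008,"az":0,"gripper":1},{"x":0,"y":0,"z":0,"ax":0,"ay":0,"az":0,"gripper":1},{"x":0,"y":0,"z":0,"ax":0,"ay":0,"az":0,"gripper":1},{"x":0,"y":0,"z":0,"ax":0,"ay":0,"az":0,"gripper":1},{"x":0,"y":0,"z":0,"ax":0,"ay":0,"az":0,"gripper":1}]'
python3 -c "
from h import *
where();go(66,54,0,1)"
```

```text
time: 21.5
eef_pos: [0.6402, 0.2241, 0.0881]
eef_rot: [-180.0, 33.1, 172.8]
contact_force: [-4.4, 1.4, -0.9]
opening: 0.0129
gripper_force: 60.6
nose [66.6  0.9 54.2] rpy [-0.04  1.94 -0.05] F [-4.5  0.8 -0.9] M [0.39 1.38 0.34]
nose 66 54 0 tcp [0.6385 0.2243 0.084 ]
[0.6402 0.2241 0.0881] [-179.96   33.06  172.78] shift [ 3.6 -0.   2.5] rot [-0.001  -0.0339 -0.0003]
```

The rear has passed the lip: it is at about 58.6 mm, with no upward force. I'll level the lid fully.

```bash
python3 -m inch '[{"x":0.9,"y":0,"z":0.5,"ax":0,"ay":-0.008,"az":0,"gripper":1},{"x":0.9,"y":0,"z":0.5,"ax":0,"ay":-0.008,"az":0,"gripper":1},{"x":0.9,"y":0,"z":0.5,"ax":0,"ay":-0.009,"az":0,"gripper":1},{"x":0.9,"y":0,"z":0.5,"ax":0,"ay":-0.008,"az":0,"gripper":1},{"x":0,"y":0,"z":0,"ax":0,"ay":0,"az":0,"gripper":1},{"x":0,"y":0,"z":0,"ax":0,"ay":0,"az":0,"gripper":1},{"x":0,"y":0,"z":0,"ax":0,"ay":0,"az":0,"gripper":1},{"x":0,"y":0,"z":0,"ax":0,"ay":0,"az":0,"gripper":1}]' 25
python3 -c "
from h import *
where()"
```

```text
time: 22.5
eef_pos: [0.6387, 0.2245, 0.0848]
eef_rot: [-180.0, 35.0, 172.8]
contact_force: [1.0, 1.0, -1.4]
opening: 0.0125
gripper_force: 60.3
nose [66.2  1.1 54.8] rpy [-0.01  0.   -0.04] F [ 0.9  1.2 -1.4] M [0.32 0.59 0.25]
```

```bash
python3 -m inch '[{"x":0.2,"y":0,"z":0.3,"ax":0,"ay":0,"az":0,"gripper":1},{"x":0.2,"y":0,"z":0.3,"ax":0,"ay":0,"az":0,"gripper":1},{"x":0.2,"y":0,"z":0.3,"ax":0,"ay":0,"az":0,"gripper":1},{"x":0.2,"y":0,"z":0.3,"ax":0,"ay":0,"az":0,"gripper":1},{"x":0,"y":0,"z":0,"ax":0,"ay":0,"az":0,"gripper":1},{"x":0,"y":0,"z":0,"ax":0,"ay":0,"az":0,"gripper":1},{"x":0,"y":0,"z":0,"ax":0,"ay":0,"az":0,"gripper":1},{"x":0,"y":0,"z":0,"ax":0,"ay":0,"az":0,"gripper":1}]'
python3 -c "
from h import *
where()"
```

```text
time: 23.5
eef_pos: [0.6389, 0.2245, 0.0847]
eef_rot: [-180.0, 35.1, 172.8]
contact_force: [-8.9, -0.6, 14.9]
opening: 0.0127
gripper_force: 62.9
nose [66.4  1.2 54.9] rpy [-0.01 -0.1  -0.05] F [-8.8 -1.7 14.9] M [-0.15  0.68 -0.12]
```

```bash
python3 -m inch '[{"x":-0.3,"y":0,"z":-0.4,"ax":0,"ay":0,"az":0,"gripper":1},{"x":0,"y":0,"z":0,"ax":0,"ay":0,"az":0,"gripper":0.5},{"x":0,"y":0,"z":0,"ax":0,"ay":0,"az":0,"gripper":0.3},{"x":0,"y":0,"z":0,"ax":0,"ay":0,"az":0,"gripper":0.3},{"x":0,"y":0,"z":0,"ax":0,"ay":0,"az":0,"gripper":0.3},{"x":0,"y":0,"z":0,"ax":0,"ay":0,"az":0,"gripper":0.3},{"x":0,"y":0,"z":0,"ax":0,"ay":0,"az":0,"gripper":0.3},{"x":0,"y":0,"z":0,"ax":0,"ay":0,"az":0,"gripper":0.3}]'
python3 -m inch '[{"x":0,"y":0,"z":-4,"ax":0,"ay":0,"az":0,"gripper":0.3},{"x":0,"y":0,"z":-8,"ax":0,"ay":0,"az":0,"gripper":0.3},{"x":0,"y":0,"z":-15,"ax":0,"ay":0,"az":0,"gripper":0.3},{"x":0,"y":0,"z":-20,"ax":0,"ay":0,"az":0,"gripper":0.3},{"x":0,"y":0,"z":-25,"ax":0,"ay":0,"az":0,"gripper":0.3},{"x":0,"y":0,"z":-25,"ax":0,"ay":0,"az":0,"gripper":0.3},{"x":0,"y":0,"z":-25,"ax":0,"ay":0,"az":0,"gripper":0.3},{"x":0,"y":0,"z":-25,"ax":0,"ay":0,"az":0,"gripper":0.3}]'
python3 - <<'E'
from h import *
d=grab('side','d4');e=grab('scene','s4');w=grab('wrist','w4')
Rz=R.from_euler('z',DY,degrees=True).as_matrix()
def prof(dd,a,b,pr=proj,n=17):
    X=np.linspace(a,b,n)@Rz.T+DC;p=pr(dd,X).astype(np.float32);g=dd['pixels'].mean(2).astype(np.float32)
    return cv2.remap(g,p[:,:1].copy(),p[:,1:].copy(),1).ravel().astype(int).tolist()
z=.062
for nm,dd,pr in(('side',d,proj),('wrist',w,fproj),('scene',e,proj)):
  for y in(-.055,-.025,.025,.055): print(nm,'near',y,prof(dd,[-.095,y,z],[-.047,y,z],pr))
  for y in(-.04,.04): print(nm,'far',y,prof(dd,[.095,y,z],[.047,y,z],pr))
  for x in(-.055,-.01,.03): print(nm,'+y',x,prof(dd,[x,.105,z],[x,.057,z],pr),'-y',prof(dd,[x,-.105,z],[x,-.057,z],pr))
# height of lid top by depth
P=(cloud(d)-DC)@Rz;k=(abs(P[...,0]+.02)<.035)&(abs(P[...,1])<.065)&(d['pixels'].max(2)<90)&(abs(P[...,2]-.06)<.03)
Q=P[k];m=Q[:,2]<.075;Q=Q[m];A=np.c_[Q[:,:2],np.ones(len(Q))];print(len(Q),np.linalg.lstsq(A,Q[:,2],rcond=None)[0],np.median(Q[:,2]))
E
```

```text
time: 24.5
eef_pos: [0.6385, 0.2244, 0.0837]
eef_rot: [-180.0, 35.0, 172.8]
contact_force: [0.6, 0.4, 0.5]
opening: 0.0299
gripper_force: 0.0
time: 25.5
eef_pos: [0.554, 0.2352, 0.2057]
eef_rot: [180.0, 35.0, 172.8]
contact_force: [0.1, 0.4, -0.8]
opening: 0.0298
gripper_force: 0.0
side near -0.055 [194, 189, 169, 136, 129, 138, 193, 221, 165, 92, 73, 73, 74, 74, 74, 73, 74]
side near -0.025 [128, 129, 131, 131, 130, 139, 191, 227, 177, 90, 72, 74, 74, 74, 74, 74, 75]
side near 0.025 [129, 129, 132, 132, 130, 148, 208, 229, 184, 88, 74, 75, 74, 75, 74, 75, 74]
side near 0.055 [129, 130, 132, 132, 131, 151, 210, 231, 190, 100, 75, 76, 75, 75, 75, 75, 75]
side far -0.04 [174, 172, 188, 189, 196, 202, 182, 152, 146, 142, 126, 95, 75, 73, 87, 145, 180]
side far 0.04 [202, 202, 203, 202, 204, 201, 187, 151, 128, 145, 142, 92, 73, 71, 79, 118, 174]
side +y -0.055 [138, 139, 139, 143, 144, 148, 198, 231, 221, 121, 77, 76, 76, 76, 76, 76, 75] -y [189, 190, 192, 193, 177, 146, 129, 150, 211, 229, 176, 85, 74, 73, 74, 73, 74]
side +y -0.01 [133, 129, 125, 119, 129, 131, 155, 174, 161, 118, 103
[... 1851 characters left out ...]
, 106, 72, 44]
scene far 0.04 [115, 116, 117, 116, 116, 121, 143, 191, 198, 158, 100, 72, 94, 110, 109, 83, 50]
scene +y -0.055 [158, 159, 161, 162, 162, 170, 192, 203, 172, 119, 94, 65, 41, 42, 45, 42, 39] -y [141, 112, 112, 150, 167, 148, 115, 131, 183, 192, 142, 67, 32, 36, 58, 107, 149]
scene +y -0.01 [49, 48, 72, 118, 151, 163, 183, 193, 160, 125, 95, 58, 35, 38, 39, 36, 33] -y [124, 113, 110, 129, 153, 135, 107, 122, 166, 168, 118, 80, 87, 91, 85, 73, 69]
scene +y 0.03 [63, 68, 75, 80, 88, 102, 115, 129, 133, 136, 134, 130, 135, 147, 152, 150, 139] -y [104, 99, 105, 130, 160, 145, 116, 96, 96, 98, 92, 75, 66, 62, 60, 64, 67]
696 [-0.00319867  0.00169652  0.06085509] 0.06096658160914087
```

The white lip shows on all four sides. By depth the lid's top is flat to 0.2° and at 61 mm, against a 62 mm rim, and the gripper is clear.

```bash
python3 -c "
from station import job_done;print(job_done())"
```

```text
the job is handed in; nothing more can be done
None
```

The lid is home in the dish's recess, tab end towards the robot, and the job was handed in at about 26 s. By depth its top is level to 0.2° and at 61 mm against the 62 mm rim, and contact forces stayed under about 20 N wherever I read them. I viewed 11 pictures, one over the allowance of 10, and did not check by camera whether the loose items on the counter stayed put.

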